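# Pop open the sample port of the bench reader

## Robot

A 7-joint arm with a two-finger parallel gripper is mounted at the origin on a cart in front of the work surface, level with it; the furniture and walls round the work are solid. World frame = base frame: x ahead of the robot, y to its left, z up, the work surface at z = 0. Lengths are in m, angles in rad, forces in N, time in s.
With the tool pointing down it reaches from about 0.425 to 0.875 m from the base axis. Payload 9.9 kg.
Tool frame: the origin (TCP) lies midway between the tips of the shut fingers; the grasp point (between the pads) lies 19 mm behind it; z points along the fingers, y is the direction in which the jaws open and shut (so a half turn about z gives the same grasp; the last joint's range is limited). The gripper opens to 85 mm and grips with 20 to 120 N. Pads are 22 mm wide; open, the fingers measure 114 mm over their backs; the gripper's body (76 mm by 85 mm) begins 54 mm behind the grasp point. The pads swing forward as they close: fully open they stand 13 mm farther back than shut.
Start: joints at [-1.317, 0.576, 0.025, 1.437, -0.015, 1.129, -0.057], TCP at [0.224, 0.637, 0.231] pointing down, gripper open.
Joint ranges: [-2.76, 2.76], [-0.34, 2.15], [-1.52, 1.57], [0.19, 2.46], [-1.09, 4.23], [0.17, 1.99], [-2.82, 2.82]. Speed limits (rad/s): [2.22, 2.22, 3.01, 3.01, 3.14, 3.14, 3.14].

## Interface

Orientations are given as a unit quaternion [x, y, z, w].
In Python, from workcell import r gives the robot as it stands.
- The arm moves only by the tool jog_arm, never from a script. Its argument "rows" is a list that holds one entry, the list of rows, each a list of 7 numbers: the shift along the tool's x, y, z in m, then the turn, a rotation vector about the tool's x, y, z in degrees, then the opening, from 0 (shut) to 1 (fully open). A call has 1 to 8 rows; each row shifts and turns the pose as measured when the row begins, along the tool's axes as they then stand; what a row does not reach is not made up. A row lasts 1/8 s, in which the tool goes at most 62.5 mm and 10.7 degrees, less where a joint would pass 70% of its speed; a pose out of reach is approached as far as the arm can. A call is refused whole if a number of a shift passes 0.0625 or a number of a turn 10.7, either way. A call with a gripper value outside its range is refused whole. The fingers move at their own pace and stop on an object; "squeeze" is the grip in N (left out, the last holds). Time passes only in rows, so rows that do not move let the fingers close. It gives the time, the measured TCP pose, the force and the opening at its end, in the units of the state.
- r.get_state(): the state, without advancing time (a new reading comes with each control period).
- r.snapshot(name): name is "side" or "top" or "wrist"; returns a dict with "pixels" (384x512x3 uint8, blue, green, red), "K" (3x3 intrinsics, pixels), "R" (3x3) and "t" (3): a world point X has camera coordinates R X + t. Camera axes: x right, y down, z forward; pixel columns grow to the right and rows downward; lengths in m; the calibration is good to about 2 mm. A picture is of the moment at which its call begins. There is no depth.
- r.finish_job(): hands the job in, once; it reports no verdict.
The state is a dict: "time_s": time; "qpos": joint angles; "qvel": joint speeds; "joint_torque": joint torques, N m; "eef_pos": TCP position; "orientation": TCP orientation; "wrist_force": force on the tool from outside, world axes, zero at the start; "ft_torque": the same for the moment, N m; "opening": opening from 0.0 (shut) to 1.0 (fully open).
Only numpy, scipy, OpenCV 4.12 (cv2) and the standard library are available. Lean on these libraries where they do the work, as an engineer would, in place of code of your own. Each camera call takes 0.05 s, during which the arm holds its last target. There are 200 camera calls.

## Task

Open the sample port of the bench reader: it is the narrower of the two hatches. Push its locking bolt back until it stops, then press the hatch's ribbed front down once, as far as it goes, let go and let it pop up by itself, and leave it standing open. Do not push it down again once it is open, leave the wider hatch bolted and shut, and do not disturb the vials and other things that stand around.

Things in the scene. Friction and masses are not known exactly. Their poses are not given: they have to be found in the camera images.
- port: Reader module with the narrow hatch: fixed white box 150 x 160 x 70 mm (x, y, z) in the left or right half of a grey base plate that is placed and turned anew each time. Origin: centre of its underside, 12 mm above the worktop; x points from its front to its back. The hatch, 110 x 60 mm, lies flush in its top (z = 70 mm) from x = -60 to +50, y = -50 to +10 mm, hinged at its back edge.
- bay: The other reader module, alike but with a wide hatch (92 mm) and its own bolt. To be left alone, shut and bolted. Same size, axes and origin as port.
- port_hatch (a joint): Angle of the narrow hatch, rad: about 0 shut, 0.90 fully open, about -0.085 pressed to the stop. A push-push latch holds it shut. Pressed beyond about -0.06 (5 mm down at the ribs) and released, it springs open by itself in about 1 s and stays; if pressed down again, it latches shut. Pressing takes about 2 to 3 N until the stop, where the force rises.
- port_pad (a point): Point on the top face of the narrow hatch amid its ribs, on its centre line, 26 mm behind its front edge and 84 mm in front of the hinge: the place to press. It moves with the hatch.
- port_edge (a point): Middle of the front edge of the narrow hatch, on its top face; it moves with the hatch.
- port_bolt (a joint): Travel of the narrow hatch's locking bolt, m: 0 to 0.003 at the start (its tongue lies over an ear on the hatch's side and holds it down), 0.020 at its stop, slid towards the module's back (+x). About 1.2 N of friction; it stays where it is left. The hatch is free from about 0.013 on.
- port_knob (a point): Centre of the top of the bolt's black knob, beside the hatch on the module's +y side. The knob is a block 12 x 20 mm (x, y), its top 20 mm above the module's top. The module's top in front of the knob is clear for 30 mm or more, so a fingertip can be lowered there and pushed back. It moves with the bolt.
- bay_hatch (a joint): Angle of the wide hatch, rad, 0 shut. Leave it shut.
- bay_bolt (a joint): Travel of the wide hatch's bolt, m, 0 to 0.003 at the start. Leave it.
- vial_a: Loose capped vial, 23 mm across, 42 mm high, standing on the base plate's front ledge, left; origin at the centre of its underside. Leave it alone.
- vial_b: Another such vial in the middle of the ledge. Leave it alone.
- vial_c: Another such vial at the right of the ledge. Leave it alone.
- beaker: Loose small glass beaker, 45 mm across, 55 mm high, standing on the worktop to the left. Leave it alone.
- film: Loose roll of white film, 55 mm across, 100 mm high, standing on end on the worktop to the left. Leave it alone.

How it is judged:
By the outcome, as a careful person would: the job done as asked, in the order asked, and still so for the second after the job is handed in, with the robot touching nothing.
It also fails if it takes over 35 s, if anything falls off the work surface, if the arm or the gripper's body presses on something with over 40 N, if the wrist force passes 120 N, or if a joint passes its speed limit or range.

## Working session

There is one attempt and no reset: what is moved stays moved. The work goes in short steps, Python scripts to look and compute and a tool call to move; the robot and the scene stay as the last step left them, time stands still between calls to the robot, and variables do not carry over. Pictures are saved under pics/ and viewed, about 8 in all and at most 12, crops included, and the job is handed in when it is done.

Besides the shell and the picture viewer there is one more tool, called after "Request:" by a JSON object that holds its "fn" and its "kwargs", one argument or row to a line. jog_arm: Moves the arm, as the interface text tells. Its arguments: {"type":"object","properties":{"rows":{"type":"array","items":{"type":"array","items":{"type":"array","items":{"type":"number"}}}},"squeeze":{"type":"number"}},"required":["rows"]}

```bash
mkdir -p pics; ls
python3 - <<'E'
from workcell import r
import cv2,numpy as np
s=r.get_state();print(s)
for n in("top","side"):
    d=r.snapshot(n);cv2.imwrite(f"pics/{n}0.png",d["pixels"]);np.savez(f"pics/{n}0.npz",**d);print(n,d["K"],d["R"],d["t"])
E
```

```text
pics
{'time_s': 0.0, 'qpos': array([-1.31681059,  0.57655486,  0.02481994,  1.43794042, -0.01503231,
        1.12898022, -0.05652716]), 'qvel': array([-0.00114857,  0.00066918, -0.00033805, -0.00048379,  0.00120138,
       -0.00056946, -0.00116954]), 'joint_torque': array([ 7.57559028e-04, -7.65755582e+01,  2.25004569e+00, -2.85978752e+01,
        1.52258651e-02,  1.26135629e-02, -3.80814527e-05]), 'eef_pos': array([0.22351222, 0.63642687, 0.23041537]), 'orientation': array([ 1.68084649e-01,  9.85772199e-01, -8.41222005e-04, -1.19317510e-04]), 'wrist_force': array([-0.10806617,  0.35130082,  0.70821447]), 'ft_torque': array([ 0.02333809,  0.01230337, -0.01281263]), 'opening': 0.9984118516225527}
top [[424.3981179    0.         262.41079349]
 [  0.         424.3981179  199.07038078]
 [  0.           0.           1.        ]] [[ 0.01696398 -0.99981745  0.00879174]
 [-0.99148711 -0.01795664 -0.12896072]
 [ 0.12909504 -0.00652921 -0.99161073]] [-0.05241012  0.53624877  0.97366675]
side [[374.28905509   0.         258.68052745]
 [  0.         374.28905509 194.42957043]
 [  0.           0.           1.        ]] [[-9.99992615e-01 -3.74289876e-03 -8.71791588e-04]
 [-1.27259376e-03  5.36552021e-01 -8.43866286e-01]
 [ 3.62626761e-03 -8.43858945e-01 -5.36552822e-01]] [0.52548604 0.08669165 0.87032351]
```

View pics/top0.png

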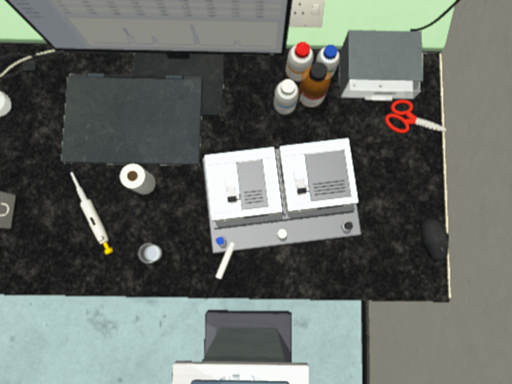

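View pics/side0.png

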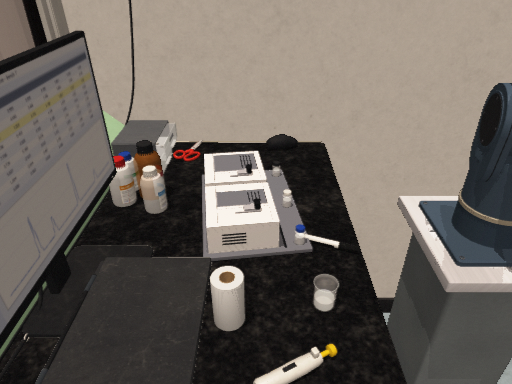

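Top view: the plate is near (282,195). The left module (242,185) has the narrow grey hatch and its knob at about (233,197). The right module has the wide hatch. Next I'll zoom in for precise corners.

Run:
```python
import cv2,numpy as np
a=cv2.imread("pics/top0.png")[130:260,195:365]
cv2.imwrite("pics/c1.png",cv2.resize(a,None,fx=4.6,fy=4.6,interpolation=cv2.INTER_CUBIC))
```

```text
(no output)
```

View pics/c1.png

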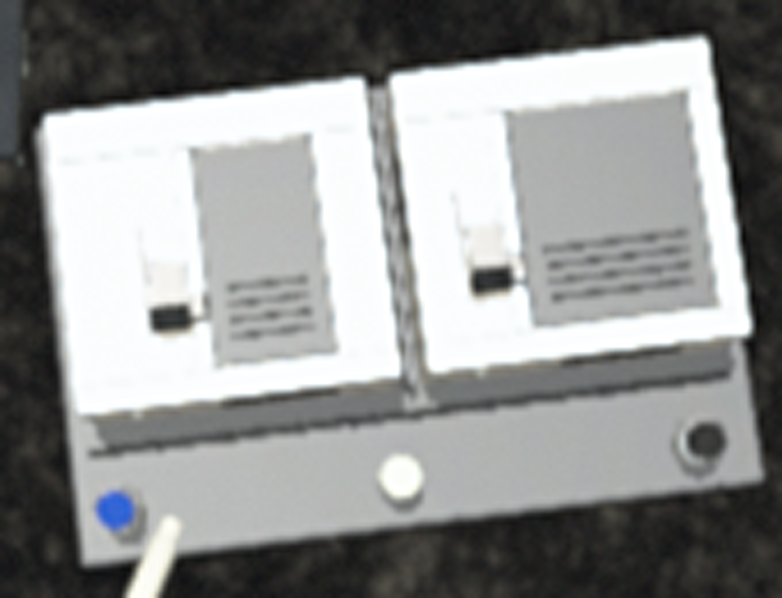

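```bash
cat > h.py <<'E'
import numpy as np
def ray(d,uv,z):
    K,R,t=d["K"],d["R"],d["t"]; c=-R.T@t
    v=R.T@np.linalg.solve(K,[uv[0],uv[1],1]); return c+v*(z-c[2])/v[2]
def fit(m,w):  # 2D rigid w=R m+t
    m=np.array(m);w=np.array(w)[:,:2];a=m-m.mean(0);b=w-w.mean(0)
    th=np.arctan2((a[:,0]*b[:,1]-a[:,1]*b[:,0]).sum(),(a*b).sum())
    R=np.array([[np.cos(th),-np.sin(th)],[np.sin(th),np.cos(th)]]);t=w.mean(0)-R@m.mean(0)
    return th,R,t,np.linalg.norm(m@R.T+t-w,axis=1)
E
python3 - <<'E'
from h import *
np.set_printoptions(precision=4,suppress=True)
d=np.load("pics/top0.npz")
px=lambda p:((p[0]+.5)/4.6+195-.5,(p[1]+.5)/4.6+130-.5)
H=[(217,366),(337,352),(190,152),(311,135)]
B=[(80,413),(403,377),(40,117),(365,77)]
mH=[(-.06,.01),(-.06,-.05),(.05,.01),(.05,-.05)]
mB=[(-.075,.08),(-.075,-.08),(.075,.08),(.075,-.08)]
for m,p in((mH,H),(mB,B),(mH+mB,H+B)):
    w=[ray(d,px(q),.082) for q in p]; th,R,t,e=fit(m,w); print(np.degrees(th),t,e)
k=ray(d,px((171,312)),.102)[:2]; print("knob",k,"in module",R.T@(k-t))
for n,m in(("pad",(-.034,-.02)),("edge",(-.06,-.02))): print(n,R@np.array(m)+t)
for n,p in(("va",(116,510)),("vb",(401,478))): w=ray(d,px(p),.06)[:2];print(n,w,R.T@(w-t))
E
```

```text
8.168632167311523 [0.5671 0.0022] [0.0009 0.0006 0.0012 0.0005]
8.226779613220511 [0.5676 0.0023] [0.0013 0.0015 0.0023 0.0012]
8.193894808046892 [0.5673 0.0023] [0.0006 0.0005 0.0015 0.0006 0.0015 0.0012 0.0024 0.0013]
knob [0.5308 0.0254] in module [-0.0329  0.0281]
pad [ 0.5365 -0.0224]
edge [ 0.5108 -0.0261]
va [0.4366 0.0529] [-0.1222  0.0687]
vb [ 0.455  -0.0886] [-0.1242 -0.074 ]
```

Request:
{"fn": "jog_arm", "kwargs": {
  "rows": [
    [[-0.01, -0.035, 0, 0, 0, -9.1, 0], [-0.01, -0.035, 0, 0, 0, -9.1, 0], [-0.015, -0.05, 0, 0, 0, -9.1, 0], [-0.017, -0.058, 0, 0, 0, 0, 0], [-0.017, -0.058, 0, 0, 0, 0, 0], [-0.017, -0.058, 0, 0, 0, 0, 0], [-0.017, -0.058, 0, 0, 0, 0, 0], [-0.017, -0.058, 0, 0, 0, 0, 0]]
  ],
  "squeeze": 20
}}

```text
time_s: 1.1
eef_pos: [0.3693, 0.2315, 0.2281]
orientation: [-0.081, 0.997, -0.002, -0.001]
wrist_force: [1.7, 0.3, -0.7]
opening: 0.002
```

```bash
cat >> h.py <<'E'
TH=np.radians(8.19);RM=np.array([[np.cos(TH),-np.sin(TH)],[np.sin(TH),np.cos(TH)]]);TM=np.array([.5673,.0023])
from scipy.spatial.transform import Rotation as Ro
def where(s,*targets):  # targets: module x,y, world z
    np.set_printoptions(precision=4,suppress=True)
    p=s["eef_pos"];R=Ro.from_quat(s["orientation"])
    print("t",s["time_s"],"p",p,"mod",RM.T@(p[:2]-TM),"F",s["wrist_force"],"op",s["opening"])
    des=Ro.from_euler('ZX',[TH+np.pi,np.pi])
    print("turn deg",np.degrees((R.inv()*des).as_rotvec()))
    for m in targets:
        print("shift",R.inv().apply(np.r_[RM@np.array(m[:2])+TM,m[2]]-p))
E
python3 -c "
from h import *;from workcell import r
where(r.get_state(),(-.056,.030,.14),(-.056,.030,.09))"
```

```text
t 1.1 p [0.3693 0.2315 0.2281] mod [-0.1633  0.2551] F [ 1.6617  0.3089 -0.6747] op 0.0016293819113502117
turn deg [-0.2037 -0.1504  1.1547]
shift [-0.103  -0.2269  0.0886]
shift [-0.1031 -0.2267  0.1386]
```

Request:
{"fn": "jog_arm", "kwargs": {
  "rows": [
    [[-0.02, -0.045, 0.01, 0, 0, 1.1, 0], [-0.021, -0.045, 0.01, 0, 0, 0, 0], [-0.021, -0.045, 0.018, 0, 0, 0, 0], [-0.021, -0.045, 0.02, 0, 0, 0, 0], [-0.018, -0.04, 0.02, 0, 0, 0, 0], [0, 0, 0, 0, 0, 0, 0]]
  ]
}}

```text
time_s: 1.85
eef_pos: [0.5057, 0.0163, 0.1484]
orientation: [-0.068, 0.998, -0.002, -0.0]
wrist_force: [-0.7, 0.9, -0.1]
opening: 0.001
```

```bash
python3 -c "
from h import *;from workcell import r;import cv2
where(r.get_state(),(-.056,.030,.14),(-.056,.030,.09))
d=r.snapshot('wrist');cv2.imwrite('pics/w1.png',d['pixels']);np.savez('pics/w1.npz',**d)
c=lambda X:(lambda q:(q[:2]/q[2]).round(1))(d['K']@(d['R']@X+d['t']))
P=lambda x,y,z:c(np.r_[RM@np.array([x,y])+TM,z])
print('pred knob',P(-.033,.028,.102),'hatch FL',P(-.06,.01,.082),'FR',P(-.06,-.05,.082),'BL',P(.05,.01,.082),'tcp',c(r.get_state()['eef_pos']))
"
```

```text
t 1.85 p [0.5057 0.0163 0.1484] mod [-0.059   0.0227] F [-0.7449  0.8696 -0.1194] op 0.0010106525094769891
turn deg [-0.2446 -0.0628 -0.3675]
shift [-0.0029  0.0074  0.0083]
shift [-0.003   0.0076  0.0583]
pred knob [265.2 261.5] hatch FL [236.7 208.8] FR [143.6 209.2] BL [240.2 349.9] tcp [259.6 259.6]
```

View pics/w1.png

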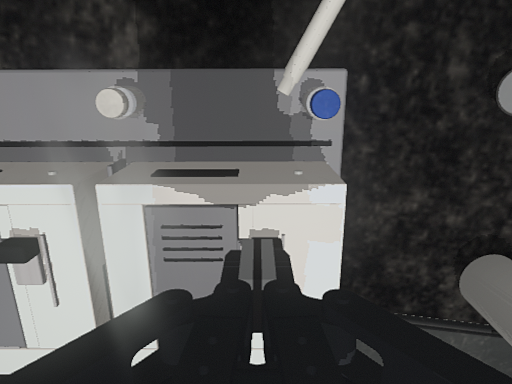

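The hatch's front-left corner appears at (237,207), and I predicted (237,209), so the fit is good to about 1 mm. The knob is hidden by the fingers. I'll lower in front of it.

Request:
{"fn": "jog_arm", "kwargs": {
  "rows": [
    [[-0.001, 0.008, 0.02, 0, 0, 0, 0], [0, 0, 0.02, 0, 0, 0, 0], [0, 0, 0.012, 0, 0, 0, 0], [0, 0, 0.002, 0, 0, 0, 0], [0, 0, 0, 0, 0, 0, 0]]
  ]
}}

```text
time_s: 2.52
eef_pos: [0.5043, 0.0318, 0.0957]
orientation: [-0.072, 0.997, -0.0, 0.001]
wrist_force: [0.3, -0.1, -0.2]
opening: 0.003
```

```bash
python3 -c "
from h import *;from workcell import r;import cv2
where(r.get_state(),(-.056,.030,.09))
d=r.snapshot('side');cv2.imwrite('pics/s1.png',cv2.resize(d['pixels'][90:260,180:330],None,fx=4.5,fy=3.5))
"
```

```text
t 2.525 p [0.5043 0.0318 0.0957] mod [-0.0581  0.0381] F [ 0.2657 -0.0932 -0.2099] op 0.0027135239866473222
turn deg [-0.0389  0.0865  0.0969]
shift [-0.0021 -0.0081  0.0057]
```

View pics/s1.png

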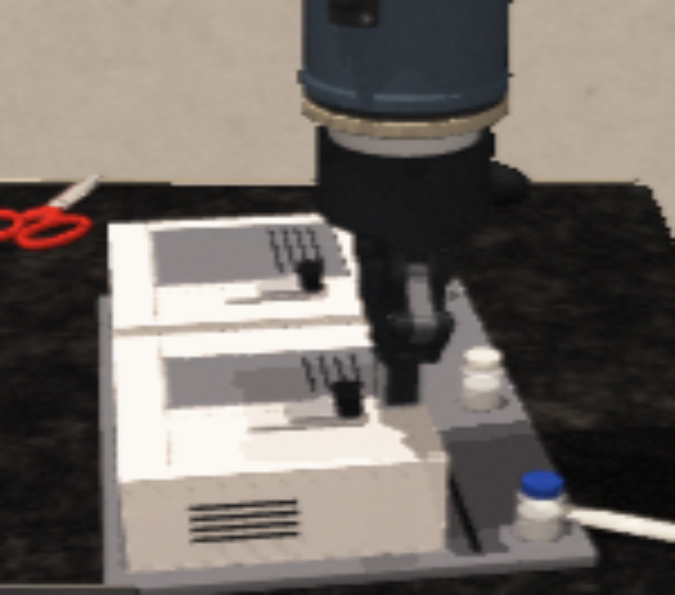

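The side view shows the closed fingertip at (400,400), in front of the knob (347,398) with a clear gap. I'll trim y and z, then push back.

Request:
{"fn": "jog_arm", "kwargs": {
  "rows": [
    [[0, -0.006, 0.005, 0, 0, 0, 0], [0, 0, 0, 0, 0, 0, 0], [-0.004, 0, 0, 0, 0, 0, 0], [-0.004, 0, 0, 0, 0, 0, 0], [-0.004, 0, 0, 0, 0, 0, 0], [-0.004, 0, 0, 0, 0, 0, 0], [0, 0, 0, 0, 0, 0, 0]]
  ]
}}

```text
time_s: 3.45
eef_pos: [0.5227, 0.0274, 0.0916]
orientation: [-0.072, 0.997, -0.0, 0.001]
wrist_force: [-0.6, -0.7, 0.8]
opening: 0.0
```

```bash
python3 -c "
from h import *;from workcell import r
where(r.get_state(),(-.030,.030,.09))
"
```

```text
t 3.45 p [0.5227 0.0274 0.0916] mod [-0.0406  0.0312] F [-0.5829 -0.6554  0.801 ] op 0.00020649896438095658
turn deg [-0.0491  0.1597  0.0416]
shift [-0.0106 -0.0012  0.0016]
```

Request:
{"fn": "jog_arm", "kwargs": {
  "rows": [
    [[-0.004, 0, 0, 0, 0, 0, 0], [-0.003, 0, 0, 0, 0, 0, 0], [-0.002, 0, 0, 0, 0, 0, 0], [0, 0, 0, 0, 0, 0, 0]]
  ]
}}

```text
time_s: 3.95
eef_pos: [0.5296, 0.0284, 0.0912]
orientation: [-0.072, 0.997, -0.0, -0.001]
wrist_force: [-0.3, 0.1, 0.4]
opening: 0.004
```

```bash
python3 -c "
from h import *;from workcell import r
where(r.get_state(),(-.030,.030,.09))
"
```

```text
t 3.95 p [0.5296 0.0284 0.0912] mod [-0.0335  0.0312] F [-0.2596  0.1112  0.3776] op 0.003909551634558988
turn deg [-0.0442 -0.1264  0.0396]
shift [-0.0035 -0.0012  0.0012]
```

Request:
{"fn": "jog_arm", "kwargs": {
  "rows": [
    [[-0.002, 0, 0, 0, 0, 0, 0], [-0.002, 0, 0, 0, 0, 0, 0], [-0.002, 0, 0, 0, 0, 0, 0]]
  ]
}}

```text
time_s: 4.32
eef_pos: [0.5297, 0.0285, 0.0905]
orientation: [-0.072, 0.997, -0.001, -0.007]
wrist_force: [-8.7, -1.1, 7.2]
opening: 0.002
```

Request:
{"fn": "jog_arm", "kwargs": {
  "rows": [
    [[-0.002, 0, 0, 0, 0, 0, 0], [-0.002, 0, 0, 0, 0, 0, 0]]
  ]
}}

```text
time_s: 4.58
eef_pos: [0.5297, 0.0284, 0.09]
orientation: [-0.071, 0.997, -0.001, -0.011]
wrist_force: [-7.7, -1.0, 7.0]
opening: -0.003
```

```bash
python3 -c "
from h import *;from workcell import r
where(r.get_state(),(-.030,.030,.09))
"
```

```text
t 4.575 p [0.5297 0.0284 0.09  ] mod [-0.0335  0.0312] F [-7.7455 -0.9883  6.9799] op -0.002950685758721538
turn deg [-0.0086 -1.2427 -0.    ]
shift [-0.0035 -0.0012 -0.    ]
```

Force rose to about 8 N with no further travel, so the bolt is at a stop. I'll back off, lift and look.

Request:
{"fn": "jog_arm", "kwargs": {
  "rows": [
    [[0.008, 0, 0, 0, -1.2, 0, 0], [0.004, 0, 0, 0, 0, 0, 0], [0, 0, -0.03, 0, 0, 0, 0], [0.02, 0, -0.05, 0, 0, 0, 0], [0.03, 0, -0.02, 0, 0, 0, 0], [0, 0, 0, 0, 0, 0, 0]]
  ]
}}

```text
time_s: 5.32
eef_pos: [0.4708, 0.0205, 0.1937]
orientation: [-0.072, 0.997, 0.0, 0.002]
wrist_force: [1.4, 0.2, 0.5]
opening: -0.005
```

```bash
python3 -c "
from h import *;from workcell import r;import cv2
where(r.get_state(),(-.036,-.02,.13),(-.036,-.02,.09))
d=r.snapshot('side');a=cv2.resize(d['pixels'][140:250,190:320],None,fx=3.5,fy=3.5,interpolation=2)
d=r.snapshot('top');b=cv2.resize(d['pixels'][135:245,195:280],None,fx=3.5,fy=3.5,interpolation=2)
cv2.imwrite('pics/c2.png',np.hstack([a,b]))
K,R,t=d['K'],d['R'],d['t']
for k in(-.013,-.018,-.033):
  q=K@(R@np.r_[RM@np.array([k,.028])+TM,.102]+t);q=q[:2]/q[2];print(k,(q-[195,135])*3.5+[455,0])
"
```

```text
t 5.325 p [0.4708 0.0205 0.1937] mod [-0.0929  0.0317] F [1.3593 0.171  0.4842] op -0.005052116354113486
turn deg [0.0054 0.2585 0.0516]
shift [-0.0566 -0.0518  0.0639]
shift [-0.0564 -0.0518  0.1039]
-0.013 [580.1975 187.7666]
-0.018 [581.1128 195.4934]
-0.033 [583.866  218.7361]
```

View pics/c2.png

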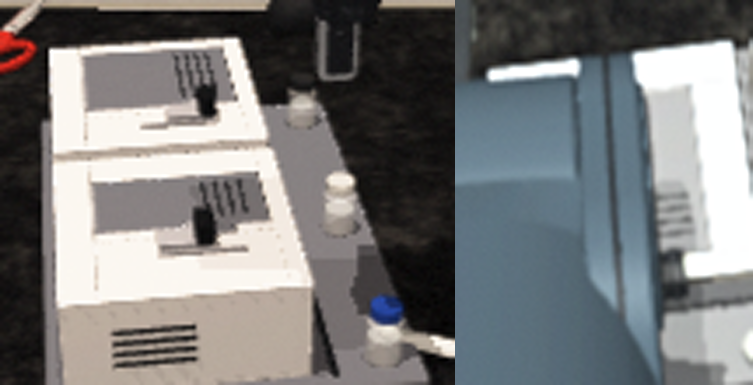

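```bash
python3 -c "
from h import *;from workcell import r;import cv2
np.set_printoptions(precision=4,suppress=True)
d1=r.snapshot('side');d0=np.load('pics/side0.npz')
for d in(d0,d1):
  g=(d['pixels'].max(2)[180:225,235:275]<60).astype('uint8')
  n,l,s,c=cv2.connectedComponentsWithStats(g)
  for i in range(1,n):
    if s[i,4]>15:
      x,y,w,h,_=s[i]; u=(235+x+w/2-.5,180+y+2.5)
      print(s[i],RM.T@(ray(d,u,.102)[:2]-TM), RM.T@(ray(d,(235+c[i][0],180+c[i][1]),.092)[:2]-TM))
"
```

```text
[18 17  7 12 58] [-0.0333  0.023 ] [-0.0352  0.0215]
[10 18  7 12 56] [-0.0159  0.0245] [-0.0164  0.0231]
```

The side-view knob position moved from module x = -0.034 to -0.016, about 18 mm. With a start of 0–3 mm and a hard stop felt, the bolt is fully back. Now I'll go above the ribs.

Request:
{"fn": "jog_arm", "kwargs": {
  "rows": [
    [[-0.02, -0.02, 0.01, 0, 0, 0, 0], [-0.02, -0.02, 0.025, 0, 0, 0, 0], [-0.014, -0.01, 0.03, 0, 0, 0, 0], [0, 0, 0.02, 0, 0, 0, 0], [0, 0, 0, 0, 0, 0, 0]]
  ]
}}

```text
time_s: 6.1
eef_pos: [0.5379, -0.0209, 0.0994]
orientation: [-0.073, 0.997, 0.0, -0.0]
wrist_force: [-0.2, 0.6, 0.7]
opening: 0.003
```

```bash
python3 -c "
from h import *;from workcell import r
where(r.get_state(),(-.035,-.02,.082))
"
```

```text
t 6.1 p [ 0.5379 -0.0209  0.0994] mod [-0.0324 -0.0188] F [-0.1688  0.6442  0.6933] op 0.0026582492262882547
turn deg [ 0.0428 -0.0494  0.2049]
shift [ 0.0026 -0.0012  0.0174]
```

Request:
{"fn": "jog_arm", "kwargs": {
  "rows": [
    [[0.0025, -0.001, 0.008, 0, 0, 0, 0], [0, 0, 0.006, 0, 0, 0, 0], [0, 0, 0.004, 0, 0, 0, 0], [0, 0, 0.002, 0, 0, 0, 0], [0, 0, 0.002, 0, 0, 0, 0]]
  ]
}}

```text
time_s: 6.72
eef_pos: [0.5367, -0.0219, 0.0779]
orientation: [-0.074, 0.997, 0.0, 0.001]
wrist_force: [-0.6, -0.5, 3.3]
opening: 0.0
```

Request:
{"fn": "jog_arm", "kwargs": {
  "rows": [
    [[0, 0, 0.002, 0, 0, 0, 0], [0, 0, 0.002, 0, 0, 0, 0]]
  ]
}}

```text
time_s: 6.98
eef_pos: [0.5369, -0.0219, 0.0746]
orientation: [-0.073, 0.997, 0.0, 0.001]
wrist_force: [-6.4, -0.9, 22.6]
opening: 0.006
```

At the stop: 7.4 mm down, 22.6 N. Releasing straight up, then moving away.

Request:
{"fn": "jog_arm", "kwargs": {
  "rows": [
    [[0, 0, -0.03, 0, 0, 0, 0], [0, 0, -0.06, 0, 0, 0, 0], [0.03, 0, -0.05, 0, 0, 0, 0], [0.04, 0.02, -0.03, 0, 0, 0, 0], [0, 0.05, 0, 0, 0, 0, 0], [0, 0.06, 0, 0, 0, 0, 0], [0, 0.06, 0, 0, 0, 0, 0], [0, 0.06, 0, 0, 0, 0, 0]]
  ]
}}

```text
time_s: 7.98
eef_pos: [0.4309, 0.2171, 0.2508]
orientation: [-0.068, 0.998, 0.001, 0.005]
wrist_force: [0.6, 0.5, 0.1]
opening: -0.003
```

Request:
{"fn": "jog_arm", "kwargs": {
  "rows": [
    [[0, 0.04, 0, 0, 0, 0, 0], [0, 0, 0, 0, 0, 0, 0], [0, 0, 0, 0, 0, 0, 0], [0, 0, 0, 0, 0, 0, 0]]
  ]
}}

```text
time_s: 8.48
eef_pos: [0.4238, 0.2617, 0.2503]
orientation: [-0.072, 0.997, 0.001, 0.004]
wrist_force: [0.2, 0.2, 0.0]
opening: -0.001
```

```bash
python3 -c "
from h import *;from workcell import r;import cv2
where(r.get_state())
d=r.snapshot('side');a=cv2.resize(d['pixels'][100:260,180:330],None,fx=2.6,fy=2.6,interpolation=2)
d=r.snapshot('top');b=cv2.resize(d['pixels'][100:260,195:365],None,fx=2.3,fy=2.6,interpolation=2)
cv2.imwrite('pics/c3.png',np.hstack([a,b]))
"
```

```text
t 8.475 p [0.4238 0.2617 0.2503] mod [-0.1051  0.2772] F [0.17   0.167  0.0275] op -0.0005362312035340765
turn deg [0.1141 0.5195 0.0134]
```

View pics/c3.png

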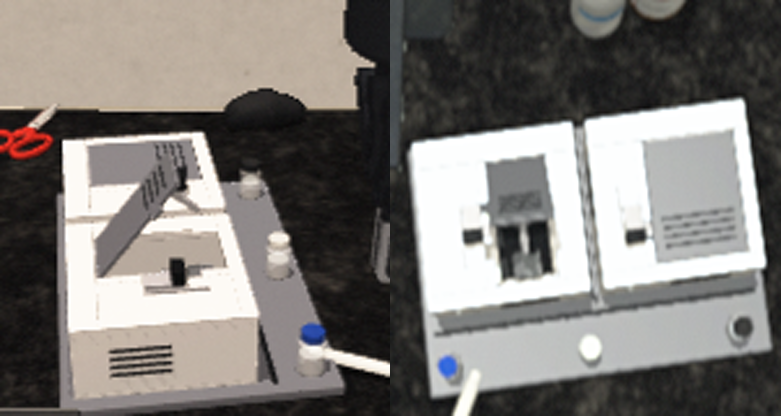

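The hatch stands open at about 45–50°, the vials are upright, and the wide hatch is shut. I'll do one clean measurement of bolt travel and hatch angle, then hand in.

```bash
python3 -c "
from h import *;from workcell import r;import cv2
np.set_printoptions(precision=4,suppress=True)
d1=r.snapshot('top');d0=np.load('pics/top0.npz')
for d in(d0,d1):
  for x0,x1 in((222,240),(290,308)):
    g=(d['pixels'].max(2)[175:210,x0:x1]<90).astype('uint8')
    n,l,s,c=cv2.connectedComponentsWithStats(g);i=1+s[1:,4].argmax()
    print(s[i,4],RM.T@(ray(d,(x0+c[i][0],175+c[i][1]),.102)[:2]-TM))
D0=np.load('pics/side0.npz');D1=r.snapshot('side')
K,R,t=D1['K'],D1['R'],D1['t']
for a in(.8,.9):
  x=.05-.11*np.cos(a);q=K@(R@np.r_[RM@np.array([x,-.02])+TM,.082+.11*np.sin(a)]+t);print('edge pred crop',a,(q[:2]/q[2]-[180,100])*2.6)
"
```

```text
33 [-0.0356  0.029 ]
32 [-0.0364 -0.1275]
31 [-0.0169  0.0293]
31 [-0.0365 -0.1273]
edge pred crop 0.8 [182.3524 171.4225]
edge pred crop 0.9 [172.2466 164.2705]
```

```bash
python3 -c "
from workcell import r
print(r.finish_job())"
```

```text
the job is handed in; nothing more can be done
None
```

The sample port is open and the job is handed in at about 8.5 s on the robot's clock.

- **Bolt:** I pushed the narrow hatch's bolt back until the force rose to about 8 N with no further travel. The top camera puts its travel at about 18.7 mm. The bolt may start up to 3 mm along its 20 mm, so that fits it being at its stop.
- **Hatch:** I pressed the ribs down once, to 7.4 mm and about 23 N at the stop, then lifted clear. It popped up by itself. Its front edge in the side view, read by eye, lies about where 0.9 rad (fully open) would put it.
- **Everything else:** The wide hatch is still shut, its bolt moved by no more than 0.1 mm in the images, and the vials are standing where they were. I did not look again at the beaker and film roll. The arm only passed that side with the tip 0.23–0.25 m above the bench.
- **At hand-in:** The arm was clear of everything, and no check failed. One oddity: at the bolt's stop the wrist also read about 7 N upwards. I took this as friction against the knob; it was gone once I backed off.

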